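# Push an empty spice jar through the sprung flap of the worktop bin

## Task

The slim spice jar standing out on the open worktop with the two wide jars is empty: throw it away in the small grey bin. Push it upright, bottom first, down through the sprung flap in the bin's top, keep hold of it until the flap is well open and the jar is most of the way in, then let it drop inside and take the hand away so that the flap springs shut.

Things in the scene. Friction and masses are not known exactly. Their poses are not given: they have to be found in the camera images.
- spice_jar_center (a point): Centre of the slim round spice jar, 40 mm in diameter all the way up, 105 mm tall, about 0.14 kg, pale cap; it stands upright and loose, its base 52.5 mm below this point; z axis up. Two wider jars (58 to 66 mm in diameter, 86 to 100 mm tall) stand on the same stretch of worktop, at least 95 mm away centre to centre. A wall cabinet hangs over the back of the worktop: keep the wrist low there.
- bin_mouth (a point): Centre of the mouth in the top of the fixed grey bin, level with the upper face of its pale metal frame (158 x 178 mm, 200 mm above the worktop). z up, y along the flap's hinge. The mouth is 92 mm along x, 124 mm along y, and filled by the steel flap, whose face lies 7 mm lower. The bin is hollow, its floor 194 mm below this point; the mouth's middle is the place to push the jar in.
- flap (a joint): Angle of the flap, rad: 0 shut (level), growing as it is pushed down into the bin, stop at 1.4. Hinged on the mouth's +x edge (far from the robot), 87 mm from hinge to free edge, which hangs at most 95 mm below the frame: a jar whose base is that deep is past it. A light spring always pushes it shut (0.05 to 0.07 N m, 2 to 4 N on a jar in mid-mouth).
Mind the look-alikes: they are no part of the job. Several things look just like the part that bears spice_jar_center: the one meant starts nearest to the robot's base.

How it is judged:
On the way:
1. the jar, still held in the gripper, is at least half-way down into the mouth and holds the flap well open (over 45 degrees) (value of joint flap above 0.8 rad and z of spice_jar_center in the frame of bin_mouth below 0 m and horizontal distance between spice_jar_center and bin_mouth below 0.05 m and contact force between the fingers and spice_jar above 0.5 N), for 0.1 s.
At the end, for the whole second after the job is handed in: the spice jar lies or stands at rest inside the bin (its centre more than 100 mm below the frame and within the bin's walls) and the flap has sprung shut (within 0.12 rad, 7 degrees, of level) (z of spice_jar_center in the frame of bin_mouth below -0.1 m and x of spice_jar_center in the frame of bin_mouth between -0.075 and 0.075 m and y of spice_jar_center in the frame of bin_mouth between -0.085 and 0.085 m and value of joint flap below 0.12 rad and linear speed of spice_jar below 0.05 m/s); the robot touches nothing.
It also fails if it takes over 51 s, if anything falls off the work surface, if the arm or the gripper's body presses on something with over 40 N, if the wrist force passes 120 N, or if a joint passes its speed limit or range.

## Robot

A 6-joint arm with a two-finger parallel gripper is mounted at the origin on a cart in front of the work surface, level with it; the furniture and walls round the work are solid. World frame = base frame: x ahead of the robot, y to its left, z up, the work surface at z = 0. Lengths are in m, angles in rad, forces in N, time in s.
With the tool pointing down it reaches from about 0.3 to 0.875 m from the base axis. Payload 6.4 kg.
Tool frame: the origin (TCP) lies at the very end of the fingers, on their centre line; the grasp point (between the pads) lies 19 mm behind it; x points along the fingers, y is the direction in which the jaws open and shut, and the axes are right-handed (so a half turn about x gives the same grasp; the last joint's range is limited). The gripper opens to 85 mm and grips with 20 to 120 N. Pads are 22 mm wide; open, the fingers measure 114 mm over their backs; the gripper's body (76 mm by 85 mm) begins 54 mm behind the grasp point. The pads swing forward as they close: fully open they stand 13 mm farther back than shut.
Start: joints at [-1.323, 0.181, 1.607, -0, 1.354, -0.206], TCP at [0.252, -0.517, 0.208] pointing down, gripper open.
Joint ranges: [-2.99, 2.99], [-0.89, 2.07], [0.3, 2.58], [-1.14, 4.28], [0, 2.63], [-3.12, 3.12]. Speed limits (rad/s): [2.57, 2.57, 3.01, 3.14, 3.14, 3.14].

## Interface

Orientations are given as a unit quaternion [w, x, y, z].
In Python, from bench import status, optics, hand_in gives the robot as it stands. The module is installed in compiled form; this text tells all that it offers.
- The arm moves only by the shell command python3 -m jog 'ROWS'. ROWS is JSON, one flat list of numbers, 5 for each row, row after row: the shift along the tool's x, y, z in mm, then the turn about the tool's x in degrees, then the opening in per cent of the stroke, from 0 (shut) to 100 (fully open). In form: [tx, ty, tz, yaw, gripper, tx, ty, tz, yaw, gripper, ...]. A call has exactly 5 rows; each row is the pose to reach, as a shift and turn from the pose commanded when the call began, along the tool's axes at that moment; what a row does not reach only later rows make up. A row lasts 1/10 s, in which the tool goes at most 50 mm and 8.59 degrees, less where a joint would pass 70% of its speed; a pose out of reach is approached as far as the arm can. A call with a gripper value outside its range is refused whole. The fingers move at their own pace and stop on an object; the grip force is fixed at half the most. Time passes only in rows, so rows that repeat a pose let the fingers close, or fill a call up. It gives the time, the measured TCP pose, the force and the opening at its end, in the units of the state.
- status.get_obs(): the state, without advancing time (a new reading comes with each control period).
- optics.camera(name): name is "scene" or "top" or "wrist"; returns the picture (384x512x3 uint8, red, green, blue); there is no depth.
- optics.get_calibration(name): a dict with "vertical_fov" (degrees; the focal length in pixels is half the picture's height over the tangent of half this angle, whatever the lens; pixels are square), "cx", "cy" (the principal point, pixels), "extrinsics" (4x4, takes a point from camera to world coordinates). Camera axes: x right, y up, looking along -z (the intrinsics and any distortion apply to the point x, -y, -z); pixel columns grow to the right and rows downward; lengths in m; the calibration is good to about 2 mm. The wrist camera is an equidistant fisheye: a pixel r from the principal point sees the ray r / f radians off the axis. A picture is of the moment at which its call begins: read the wrist's pose just before it. get_calibration takes no time and is no camera call; for the wrist camera it gives the pose at the moment of the call.
- hand_in(): hands the job in, once; it reports no verdict.
The state is a dict: "time_s": time; "q": joint angles; "dq": joint speeds; "joint_efforts": joint torques, N m; "eef_pos": TCP position; "eef_rot": TCP orientation; "wrist_force": force on the tool from outside, world axes, zero at the start; "torque": the same for the moment, N m; "opening": opening from 0.0 (shut) to 1.0 (fully open).
Only numpy, scipy, OpenCV 4.12 (cv2) and the standard library are available. Lean on these libraries where they do the work, as an engineer would, in place of code of your own. Each camera call takes 0.05 s, during which the arm holds its last target. There are 200 camera calls.

## Working session

There is one attempt and no reset: what is moved stays moved. The work goes in short steps, Python scripts to look and compute and a shell command to move; the robot and the scene stay as the last step left them, time stands still between calls to the robot, and variables do not carry over. Pictures are saved under pics/ and viewed, on a budget of 10 in all, crops included, one or two more only if the job needs it, and the job is handed in when it is done.

```bash
mkdir -p pics
cat > h.py <<'E'
import numpy as np,cv2
from bench import status,optics
from scipy.spatial.transform import Rotation as R
def snap(n,f,crop=None,s=1):
    c=optics.get_calibration(n);im=optics.camera(n)[...,::-1].copy()
    np.savez('pics/'+f+'.npz',im=im,**{k:c[k] for k in('vertical_fov','cx','cy','extrinsics')})
    if crop: im=im[crop[1]:crop[3],crop[0]:crop[2]]
    if s!=1: im=cv2.resize(im,None,fx=s,fy=s,interpolation=cv2.INTER_CUBIC)
    cv2.imwrite('pics/'+f+'.png',im);return c
def ray(c,u,v,fish=False):
    f=192/np.tan(np.radians(float(c['vertical_fov'])/2))
    x,y=(u-float(c['cx']))/f,(v-float(c['cy']))/f
    if fish:
        r=np.hypot(x,y);k=np.sin(r)/r if r>1e-9 else 1;d=np.array([x*k,-y*k,-np.cos(r)])
    else: d=np.array([x,-y,-1.])
    E=np.array(c['extrinsics']);return E[:3,3],E[:3,:3]@d
def onz(c,u,v,z,fish=False):
    o,d=ray(c,u,v,fish);return o+d*(z-o[2])/d[2]
def proj(c,p):
    f=192/np.tan(np.radians(float(c['vertical_fov'])/2));E=np.array(c['extrinsics'])
    q=E[:3,:3].T@(np.array(p)-E[:3,3]);return float(c['cx'])+f*q[0]/-q[2],float(c['cy'])-f*q[1]/-q[2]
E
python3 - <<'E'
from h import *
o=status.get_obs();print(o['time_s'],o['eef_pos'],R.from_quat(np.roll(o['eef_rot'],-1)).as_matrix().round(3),o['opening'])
for n in('top','scene'):
    c=snap(n,n+'0');print(n,c['vertical_fov'],c['cx'],c['cy'],np.round(c['extrinsics'],3).tolist())
a=cv2.imread('pics/top0.png');b=cv2.imread('pics/scene0.png')
E
```

```text
0.0 [ 0.25194491 -0.51621724  0.20760065] [[-0.     0.438 -0.899]
 [ 0.002 -0.899 -0.438]
 [-1.    -0.002 -0.   ]] 0.9974419364993602
top 53.348927188295555 255.53813615736073 188.3707891540509 [[-0.018, 0.989, -0.145, 0.377], [-1.0, -0.018, 0.003, -0.07], [-0.0, 0.145, 0.989, 0.986], [0.0, 0.0, 0.0, 1.0]]
scene 53.15968345972607 262.9775919322657 184.66341675667778 [[-0.993, 0.031, -0.116, 0.406], [-0.117, -0.454, 0.883, 0.696], [-0.025, 0.891, 0.454, 0.529], [0.0, 0.0, 0.0, 1.0]]
```

View pics/top0.png

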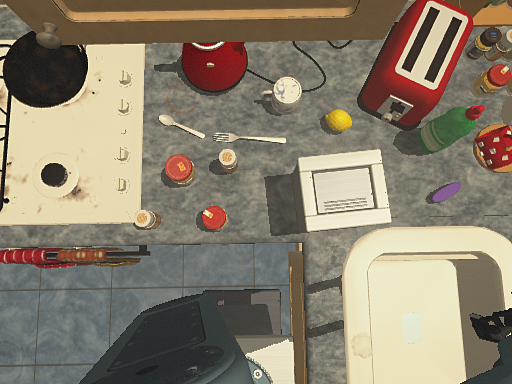

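View pics/scene0.png

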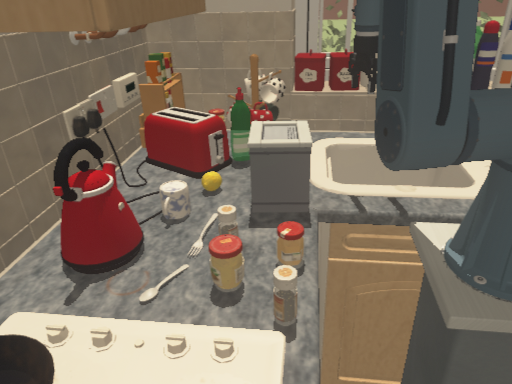

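Top view: the slim pale-capped candidates are at (228,159) and (147,218), plus shelf jars near (488,40). The wide red-capped jars are at (180,168) and (212,217). The bin frame corners are about (298,157), (382,150), (390,221) and (307,230). Next I measure both slim jars, their distances to the base, and the bin, and take one close crop.

Run:
```python
from h import *
t=np.load('pics/top0.npz');s=np.load('pics/scene0.npz')
for n,u,v,z in[('A',228,154,.105),('B',146,217,.105),('wide1',180,162,.1),('wide2',211,214,.09),('shelf',490,36,.105)]:
    p=onz(t,u,v,z);print(n,p.round(3),np.hypot(*p[:2]).round(3),np.round(proj(s,p)))
for n,u,v in[('A',227,211),('B',285,272)]: print(n,'scene',onz(s,u,v,.105).round(3))
fr=[onz(t,*q,.2) for q in[(298,157),(382,150),(390,221),(307,230)]];print(np.round(fr,3),np.mean(fr,0))
print([np.linalg.norm(fr[i]-fr[i-1]).round(3) for i in range(4)])
a=cv2.resize(t['im'][135:245,125:400],None,fx=2.9,fy=2.9,interpolation=2)
b=cv2.resize(s['im'][110:330,190:330],None,fx=1.2,fy=1.2,interpolation=2)
o=np.zeros((600,798,3),np.uint8);o[:319,:a.shape[1]]=a[:,:798];o[325:325+b.shape[0],:b.shape[1]]=b
cv2.imwrite('pics/crop1.png',o)
```

```text
A [ 0.589 -0.009  0.105] 0.589 [222. 209.]
B [0.444 0.181 0.105] 0.479 [283. 269.]
wide1 [0.573 0.105 0.1  ] 0.583 [218. 241.]
wide2 [0.449 0.033 0.09 ] 0.451 [285. 228.]
shelf [ 0.876 -0.659  0.105] 1.097 [184. 118.]
A scene [0.577 0.001 0.105]
B scene [0.44  0.189 0.105]
[[ 0.557 -0.163  0.2  ]
 [ 0.569 -0.34   0.2  ]
 [ 0.419 -0.347  0.2  ]
 [ 0.404 -0.176  0.2  ]] [ 0.48745668 -0.25634615  0.2       ]
[np.float64(0.154), np.float64(0.178), np.float64(0.15), np.float64(0.172)]
```

View pics/crop1.png

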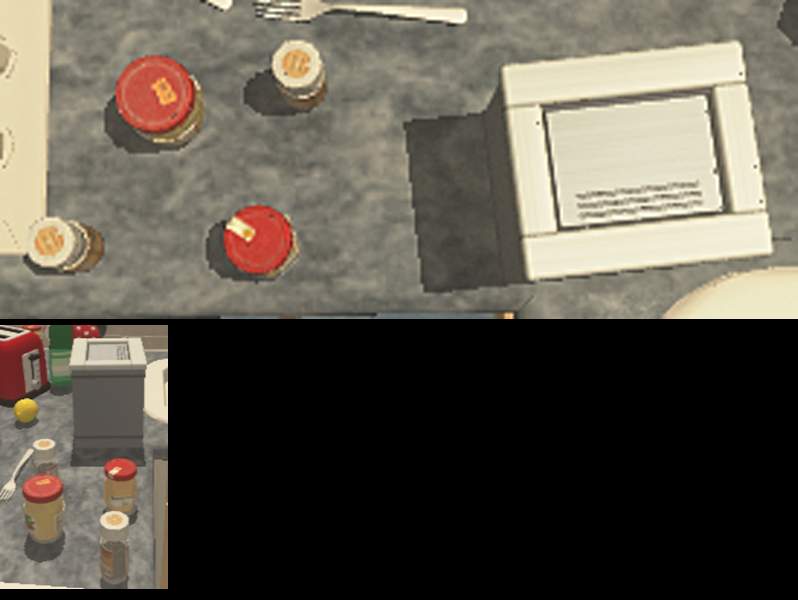

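Base distances are B (147,218) = 0.48 m and A = 0.59 m, so B is the jar I want. It is slim and pale-capped, at about (0.442, 0.187). Bin mouth is about (0.487, -0.256), yaw about 4°, and the frame measures 0.152 x 0.175 m against 0.158 x 0.178. I raise the hand first and turn the jaws along the hinge.

```bash
cat >> h.py <<'E'
def to(p):
    o=status.get_obs();M=R.from_quat(np.roll(o['eef_rot'],-1)).as_matrix();d=M.T@(np.array(p)-o['eef_pos'])*1e3
    print('t',round(o['time_s'],2),'p',np.round(o['eef_pos'],4),'open',round(float(o['opening']),3),'F',np.round(o['wrist_force'],1),'yaw_y',np.degrees(np.arctan2(M[1,1],M[0,1])).round(1),'down',M[:,0].round(3),'-> shift mm',d.round(1))
E
python3 -m jog '[-40,0,0,8,100,-80,0,0,16,100,-100,0,0,22,100,-100,0,0,22,100,-100,0,0,22,100]'
python3 -c "from h import *;to([.442,.187,.3])"
```

```text
time_s: 0.6
eef_pos: [0.252, -0.5165, 0.3077]
eef_rot: [-0.025, -0.707, -0.026, 0.707]
wrist_force: [0.3, 1.0, -0.3]
opening: 0.999
t 0.6 p [ 0.252  -0.5165  0.3077] open 0.999 F [ 0.3  1.  -0.3] yaw_y -85.9 down [-0.     0.001 -1.   ] -> shift mm [   8.2 -688.  -240.1]
```

```bash
python3 -m jog '[2,-47,-16,0,100,3,-94,-33,0,100,4,-141,-49,0,100,4,-188,-66,0,100,4,-235,-82,0,100]' >/dev/null
python3 -m jog '[0,-47,-16,0,100,0,-94,-33,0,100,0,-141,-49,0,100,0,-188,-66,0,100,0,-235,-82,0,100]'
python3 -c "from h import *;to([.442,.187,.24])"
```

```text
time_s: 1.6
eef_pos: [0.382, -0.0342, 0.3025]
eef_rot: [-0.025, -0.706, -0.026, 0.708]
wrist_force: [1.1, 0.6, 0.4]
opening: 0.997
t 1.6 p [ 0.382  -0.0342  0.3025] open 0.997 F [1.1 0.6 0.4] yaw_y -85.9 down [-0.003  0.001 -1.   ] -> shift mm [  62.6 -216.3  -75.8]
```

```bash
python3 -m jog '[12,-45,-16,0,100,24,-90,-32,0,100,36,-135,-48,0,100,50,-180,-63,0,100,62,-216,-76,0,100]' >/dev/null
python3 -m jog '[0,0,0,0,100,0,0,0,0,100,0,0,0,0,100,0,0,0,0,100,0,0,0,0,100]'
python3 - <<'E'
from h import *
to([.442,.187,.066]);c=snap('wrist','w1');print(c['vertical_fov'],c['cx'],c['cy'],np.round(c['extrinsics'],3).tolist())
E
```

```text
time_s: 2.6
eef_pos: [0.4439, 0.1833, 0.2429]
eef_rot: [0.024, 0.707, 0.024, -0.706]
wrist_force: [-0.0, 0.1, 0.4]
opening: 0.999
t 2.6 p [0.4439 0.1833 0.2429] open 0.999 F [-0.   0.1  0.4] yaw_y -86.1 down [ 0.001 -0.    -1.   ] -> shift mm [176.9  -3.9   1.8]
65.70646984690485 259.71683095375425 187.56477420347719 [[0.068, 0.958, 0.277, 0.515], [-0.998, 0.066, 0.018, 0.187], [-0.001, -0.278, 0.961, 0.408], [0.0, 0.0, 0.0, 1.0]]
```

View pics/w1.png

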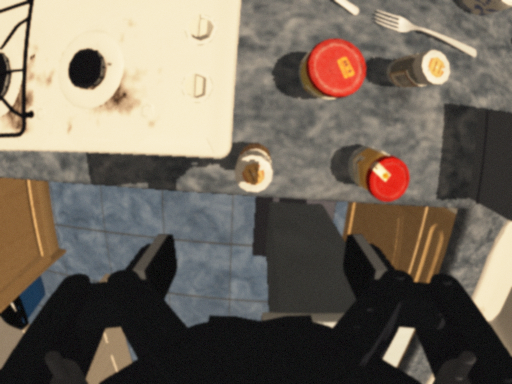

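The wrist view shows the target cap at about (255,171), with its base edge above it near (252,150). The wide jars are at (335,68) and (385,178), well clear.

Run:
```python
from h import *
c=np.load('pics/w1.npz');p=onz(c,255,171,.105,True);print(p)
for q in[(237,171),(273,171),(255,190)]:print(onz(c,*q,.105,True).round(3))
im=c['im'][120:210,205:305];cv2.imwrite('pics/w1c.png',cv2.resize(im,None,fx=6,fy=6,interpolation=2))
to([p[0],p[1],.066])
```

```text
[0.44543001 0.18801707 0.105     ]
[0.444 0.207 0.105]
[0.447 0.169 0.105]
[0.425 0.187 0.105]
t 2.65 p [0.4439 0.1834 0.2429] open 1.0 F [0.  0.  0.4] yaw_y -86.1 down [ 0.001  0.    -1.   ] -> shift mm [176.9  -4.5  -1.7]
```

View pics/w1c.png

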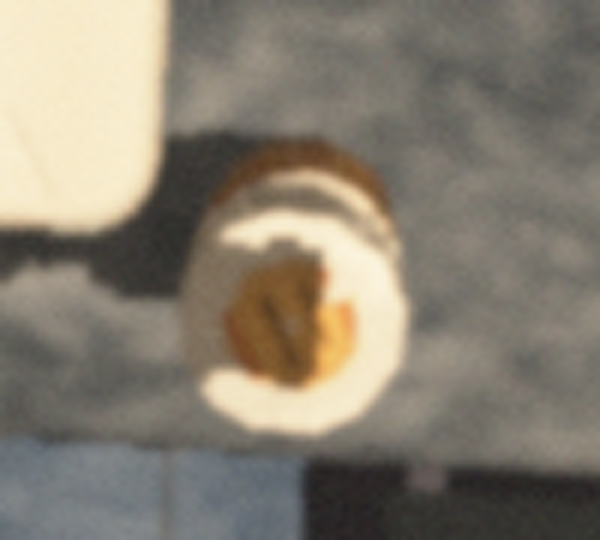

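The close crop confirms a slim 40 mm pale cap centred at (254,173.7), which puts the jar at (0.443, 0.189). I descend and grip high.

```bash
python3 -m jog '[40,-5.5,1,0,100,85,-5.5,1,0,100,125,-5.5,1,0,100,155,-5.5,1,0,100,173,-5.5,1,0,100]'
python3 -m jog '[0,0,0,0,100,0,0,0,0,40,0,0,0,0,30,0,0,0,0,20,0,0,0,0,20]'
python3 -m jog '[0,0,0,0,20,0,0,0,0,20,0,0,0,0,20,0,0,0,0,20,0,0,0,0,20]'
python3 -c "from h import *;to([.443,.189,.31]);snap('top','t2');"
```

```text
time_s: 3.15
eef_pos: [0.4407, 0.1888, 0.0671]
eef_rot: [-0.024, -0.706, -0.024, 0.708]
wrist_force: [0.8, -0.4, 0.0]
opening: 1.001
time_s: 3.65
eef_pos: [0.444, 0.19, 0.0715]
eef_rot: [0.025, 0.708, 0.025, -0.705]
wrist_force: [-1.8, 0.1, 7.5]
opening: 0.438
time_s: 4.15
eef_pos: [0.4438, 0.19, 0.0715]
eef_rot: [0.025, 0.708, 0.025, -0.705]
wrist_force: [-1.7, 0.4, 6.9]
opening: 0.43
t 4.15 p [0.4438 0.19   0.0715] open 0.43 F [-1.7  0.4  6.9] yaw_y -86.0 down [ 0.003  0.    -1.   ] -> shift mm [-238.5    0.8    0. ]
```

```bash
python3 -m jog '[-30,0,0,0,20,-80,0,0,0,20,-130,0,0,0,20,-180,0,0,0,20,-220,0,0,0,20]'
python3 -m jog '[-19,0,0,0,20,-19,0,0,0,20,-19,0,0,0,20,-19,0,0,0,20,-19,0,0,0,20]'
python3 - <<'E'
from h import *
to([.487,-.256,.31]);snap('wrist','w2');snap('scene','s2')
E
```

```text
time_s: 4.7
eef_pos: [0.4426, 0.1898, 0.2934]
eef_rot: [0.025, 0.708, 0.025, -0.705]
wrist_force: [0.6, 0.1, -2.2]
opening: 0.433
time_s: 5.2
eef_pos: [0.4413, 0.1895, 0.3065]
eef_rot: [-0.025, -0.705, -0.025, 0.708]
wrist_force: [-0.4, -0.1, -1.6]
opening: 0.433
t 5.2 p [0.4413 0.1895 0.3065] open 0.433 F [-0.4 -0.1 -1.6] yaw_y -86.0 down [-0.004 -0.001 -1.   ] -> shift mm [ -3.4 447.6 -14.5]
```

View pics/s2.png

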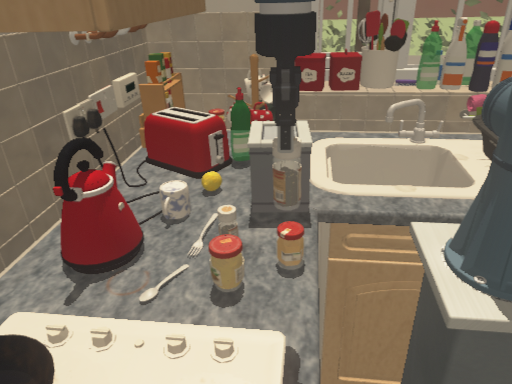

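The scene view shows the jar held upright at (286,178), with a wrist load of -1.6 N that matches its weight. Next: carry it over to the bin and look at the mouth from close by.

```bash
python3 -m jog '[-3,40,-1,0,20,-3,85,-3,0,20,-3,130,-4,0,20,-3,175,-6,0,20,-3,220,-7,0,20]'
python3 -m jog '[0,45,-1,0,20,0,90,-3,0,20,0,135,-4,0,20,0,180,-6,0,20,0,227,-7,0,20]'
python3 -m jog '[0,0,0,0,20,0,0,0,0,20,0,0,0,0,20,0,0,0,0,20,0,0,0,0,20]'
python3 - <<'E'
from h import *
to([.487,-.256,.31]);c=snap('wrist','w3');snap('top','t3');print(np.array(c['extrinsics']).round(3).tolist())
E
```

```text
time_s: 5.8
eef_pos: [0.4644, -0.0309, 0.3111]
eef_rot: [-0.025, -0.707, -0.025, 0.707]
wrist_force: [0.2, 0.6, -1.9]
opening: 0.431
time_s: 6.3
eef_pos: [0.4872, -0.2569, 0.3108]
eef_rot: [-0.024, -0.707, -0.025, 0.707]
wrist_force: [1.1, -0.0, -2.4]
opening: 0.434
time_s: 6.8
eef_pos: [0.4876, -0.2541, 0.3118]
eef_rot: [0.025, 0.707, 0.025, -0.707]
wrist_force: [0.5, 0.1, -2.3]
opening: 0.437
t 6.8 p [ 0.4876 -0.2541  0.3118] open 0.437 F [ 0.5  0.1 -2.3] yaw_y -85.9 down [ 0. -0. -1.] -> shift mm [1.8 1.8 0.8]
[[0.071, 0.958, 0.277, 0.559], [-0.997, 0.069, 0.019, -0.25], [-0.001, -0.278, 0.961, 0.477], [0.0, 0.0, 0.0, 1.0]]
```

View pics/w3.png

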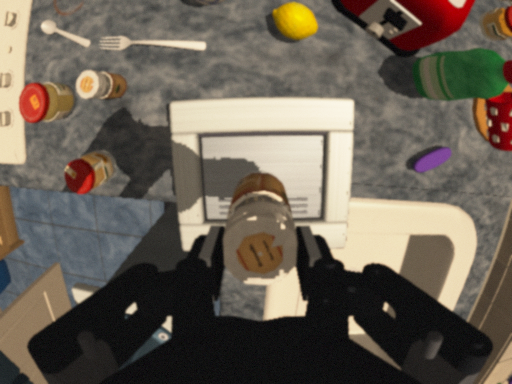

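The wrist view shows the frame's outer corners at about (170,102) and (354,99). The mouth corners are about (199,133), (327,133), (322,221) and (204,222). The jar hangs in front of its near side.

Run:
```python
from h import *
c=np.load('pics/w3.npz')
P=[onz(c,*q,.2,True) for q in[(170,102),(354,99),(199,133),(327,133),(322,221),(204,222)]]
print(np.round(P,3)); print(np.mean(P[2:],0),[np.linalg.norm(P[a]-P[b]).round(3) for a,b in[(0,1),(2,3),(3,4),(4,5),(5,2)]])
d=P[0]-P[1];yaw=np.degrees(np.arctan2(-d[0],d[1]));print('yaw',yaw)
m=(P[0]+P[1])/2;n=np.array([np.cos(np.radians(yaw)),np.sin(np.radians(yaw)),0]);print('from outer far edge',m-n*.079)
t=np.load('pics/t3.npz')['im'];cv2.imwrite('pics/t3c.png',cv2.resize(t[120:260,260:420],None,fx=4,fy=4,interpolation=2))
```

```text
[[ 0.557 -0.164  0.2  ]
 [ 0.573 -0.338  0.2  ]
 [ 0.528 -0.194  0.2  ]
 [ 0.537 -0.315  0.2  ]
 [ 0.448 -0.321  0.2  ]
 [ 0.438 -0.201  0.2  ]]
[ 0.48802166 -0.25771508  0.2       ] [np.float64(0.174), np.float64(0.121), np.float64(0.089), np.float64(0.121), np.float64(0.09)]
yaw 5.133230139144639
from outer far edge [ 0.48620944 -0.25821922  0.2       ]
```

The mouth is at (0.488, -0.257) with yaw about 4.7°; all three estimates agree within 2 mm, and the sizes are as given within 4 mm. I shift 3 mm and push down.

```bash
python3 -m jog '[10,3,0,0,20,20,3,0,0,20,32,3,0,0,20,46,3,0,0,20,60,3,0,0,20]'
python3 -m jog '[12,0,0,0,20,24,0,0,0,20,36,0,0,0,20,48,0,0,0,20,60,0,0,0,20]'
python3 -c "from h import *;to([.488,-.257,.157]);snap('scene','s4')"
```

```text
time_s: 7.4
eef_pos: [0.4875, -0.2582, 0.2502]
eef_rot: [-0.025, -0.707, -0.025, 0.707]
wrist_force: [0.3, 0.3, 1.3]
opening: 0.433
time_s: 7.9
eef_pos: [0.4875, -0.2582, 0.1903]
eef_rot: [-0.025, -0.707, -0.025, 0.707]
wrist_force: [-1.0, 0.0, -1.7]
opening: 0.436
t 7.9 p [ 0.4875 -0.2582  0.1903] open 0.436 F [-1.   0.  -1.7] yaw_y -86.0 down [-0.  0. -1.] -> shift mm [33.3 -1.1 -0.6]
```

View pics/s4.png

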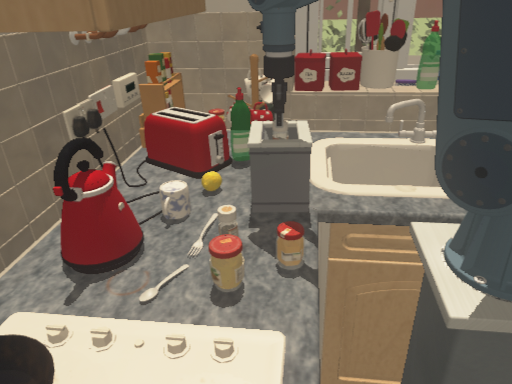

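The scene view shows the jar mostly in the mouth and the hand at (281,125). Forces are small, with the flap pushing about 1 N toward the robot. I go 35 mm deeper, hold, then open part-way.

```bash
python3 -m jog '[10,-1,0,0,20,20,-1,0,0,20,30,-1,0,0,20,35,-1,0,0,20,35,-1,0,0,20]'
python3 -m jog '[0,0,0,0,20,0,0,0,0,65,0,0,0,0,68,0,0,0,0,68,0,0,0,0,68]'
python3 -m jog '[0,0,0,0,68,0,0,0,0,68,0,0,0,0,68,0,0,0,0,68,0,0,0,0,68]'
python3 -c "from h import *;to([.488,-.257,.3]);snap('wrist','w5')"
```

```text
time_s: 8.45
eef_pos: [0.4869, -0.2568, 0.1553]
eef_rot: [-0.024, -0.706, -0.025, 0.707]
wrist_force: [-0.7, 0.4, -1.4]
opening: 0.432
time_s: 8.95
eef_pos: [0.4881, -0.2576, 0.1572]
eef_rot: [0.025, 0.707, 0.024, -0.706]
wrist_force: [0.4, -0.3, 1.8]
opening: 0.677
time_s: 9.45
eef_pos: [0.4876, -0.2573, 0.1565]
eef_rot: [0.025, 0.707, 0.025, -0.707]
wrist_force: [0.6, 0.1, 1.5]
opening: 0.684
t 9.45 p [ 0.4876 -0.2573  0.1565] open 0.684 F [0.6 0.1 1.5] yaw_y -86.0 down [ 0. -0. -1.] -> shift mm [-143.5   -0.2   -0.4]
```

View pics/w5.png

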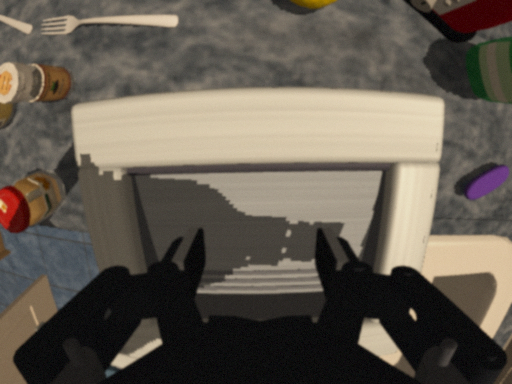

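The jar has dropped inside, and the flap at (258,230) is resting against the fingertips. I withdraw.

```bash
python3 -m jog '[-15,0,0,0,68,-35,0,0,0,68,-60,0,0,0,68,-90,0,0,0,68,-120,0,0,0,68]'
python3 -m jog '[-20,0,20,0,68,-30,0,45,0,68,-30,0,60,0,68,-30,0,60,0,68,-30,0,60,0,68]'
python3 -m jog '[0,0,0,0,68,0,0,0,0,68,0,0,0,0,68,0,0,0,0,68,0,0,0,0,68]'
python3 -c "from h import *;to([.488,-.257,.3]);snap('wrist','w6')"
```

```text
time_s: 10.0
eef_pos: [0.4872, -0.2569, 0.2783]
eef_rot: [-0.025, -0.707, -0.025, 0.707]
wrist_force: [-0.3, -0.2, -0.3]
opening: 0.678
time_s: 10.5
eef_pos: [0.4276, -0.2613, 0.306]
eef_rot: [-0.024, -0.707, -0.025, 0.707]
wrist_force: [-0.5, 0.4, -0.2]
opening: 0.679
time_s: 11.0
eef_pos: [0.4278, -0.2614, 0.3063]
eef_rot: [-0.025, -0.707, -0.025, 0.707]
wrist_force: [-0.2, 0.7, -0.3]
opening: 0.675
t 11.0 p [ 0.4278 -0.2614  0.3063] open 0.675 F [-0.2  0.7 -0.3] yaw_y -86.0 down [-0.  0. -1.] -> shift mm [  6.3  -0.1 -60.3]
```

View pics/w6.png

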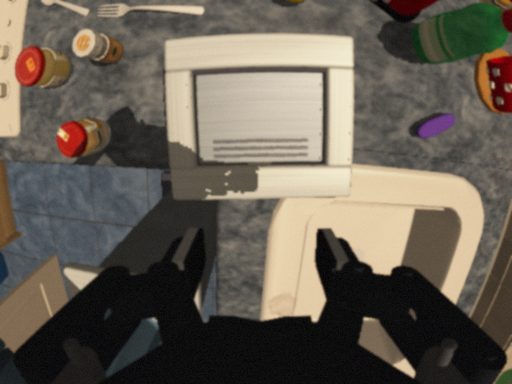

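The flap at (261,115) is shut and level, the gripper is empty and clear, and the other three jars still stand. I hand the job in.

```bash
python3 -c "from bench import hand_in;print(hand_in())"
```

```text
the job is handed in; nothing more can be done
None
```

I threw the slim spice jar nearest the robot's base into the grey bin and handed the job in after about 11 s of robot time. Of the two slim jars on the open worktop, this one stood 0.48 m from the base and the other 0.59 m.

I gripped it near the top and pushed it upright through the middle of the flap. I let go with its base about 115 mm below the frame, then pulled the hand straight out.

- **Last checks:** The last wrist picture shows the flap shut and level, the hand empty and clear of the bin, and the other three jars still standing. The wrist force had returned to about zero.
- **Agreement of measurements:** The estimates of the bin mouth agreed within about 2 mm. The sizes I measured on the bin came out 2 to 6 mm smaller than those given.
- **Not checked directly:** I could not see the jar inside the shut bin. I take it to be in there because it dropped below the open flap and the flap then closed fully. I never measured the flap's angle while the jar was held; I judge it was well open from how deep the jar was and the small sideways force.

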